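Jack up the circuit-board rack and hold it

TASK

Slide the little jack along its rail until its round saddle is centred under the lift lug in the middle of the board rack's front edge. Pump the handle: first one trial stroke, all the way down and then all the way back up so that the rack settles on its feet again, then press the handle all the way down a second time and finish while still holding it down, with the front of the rack jacked up on the saddle. Do not touch the rack itself, and leave the other things on the bench where they are.

Things in the scene. Friction and masses are not known exactly. Their poses are not given: they have to be found in the camera images.
- rail: Flat dark steel rail plate fixed to the bench, 60 mm (x) by 420 mm (y) by 10 mm with two low bright steel runners (to 14 mm high) and a 28 mm high dark end stop at each end. Origin: centre of its underside, on the bench. Its y axis is the direction in which the jack slides; its -x axis points towards the robot's side, its +x axis to the rack. It may be yawed up to 0.15 rad.
- carriage (a joint): Position of the jack carriage (grey block, 64 mm in x (44 mm of it on the -x side of the saddle's centre), 60 mm in y, top 34 mm above the bench) along the rail, 0 to 0.30 m, growing towards the rail's +y; at 0 the jack's middle is at rail y = -0.15 m. It slides with about 3 N of friction and stays where it is left. The jack can be slid by its handle, held or pushed sideways, or by its block. It starts near the -y end, at least 60 mm short of the lug.
- saddle: The jack's saddle, a round steel disc of 40 mm diameter and 7 mm thick on a ram in the middle of the carriage. Origin: centre of its top face, 46 mm above the bench when the handle is up, 82 mm when fully down (it rises 55 mm per rad of handle). Its axes are parallel to the rail's. It moves with the carriage.
- handle (a joint): Pump handle angle: 0 is up (it rests there, the bar rising at 0.65 rad from level towards the robot), 0.65 rad is fully down against its stop (bar level, 45 mm above the bench). A spring and the rack's weight push it back up when it is let go or eased; it does not latch. Pushing it down at the grip takes about 2 N at the top and 6 N at the bottom under load.
- handle_grip (a point): Middle of the handle's black rubber grip, a flat paddle 50 mm long, 30 mm wide (along the rail's y) and 12 mm thick, in line with the steel bar. It turns about a hinge line parallel to the rail's y, which lies 35 mm from the saddle's centre on the rail's -x side, 45 mm above the bench; this point is 120 mm from the hinge line: 118 mm above the bench when up, 45 mm when down. The paddle can be pinched across its width from above or pressed on its top.
- lift_pad (a point): The lift point: centre of the part of the rack's lift lug that the saddle must come under, on its underside, 55 mm above the bench while the rack stands on its feet (9 mm above the lowered saddle). The lug is a plain steel tongue, 24 mm wide and 8 mm thick, sticking out 58 mm from the middle of the rack's front, with a 14 mm dark bolt head on top straight over this point. The thin wire loops to either side are not lift points.
- rack: Loose black slotted rack with eight upright green circuit boards fixed in it, 200 mm (x) by 280 mm (y), 96 mm high, about 0.8 kg, standing on four rubber feet behind the rail. Origin: centre of its underside on the bench; its -x axis points to its front, where the lift point is 145 mm from the origin. It is free to tip back over its rear feet when its lug is raised.
- jar: Bystander: glass jar with a blue cap, 50 mm diameter, 65 mm high; origin at the centre of its underside.
- tape: Bystander: roll of tape lying flat, 72 mm outside diameter, 20 mm high; origin at the centre of its underside.
- driver: Bystander: screwdriver lying on the bench along its own x axis.
- can: Bystander: white spray can, 52 mm diameter, 170 mm high; origin at the centre of its underside.

How it is judged:
By the outcome, as a careful person would: the job done as asked, in the order asked, and still so for the second after the job is handed in, while the arm keeps its last pose, push and grip.
It also fails if it takes over 59 s, if anything falls off the work surface, if the arm or the gripper's body presses on something with over 40 N, if the wrist force passes 120 N, or if a joint passes its speed limit or range.

ROBOT

A 7-joint arm with a two-finger parallel gripper is mounted at the origin on the work surface. World frame = base frame: x ahead of the robot, y to its left, z up, the work surface at z = 0. Lengths are in m, angles in rad, forces in N, time in s.
With the tool pointing down it reaches from about 0.425 to 0.925 m from the base axis. Payload 6.8 kg.
Tool frame: the origin (TCP) lies midway between the tips of the shut fingers; the grasp point (between the pads) lies 19 mm behind it; z points along the fingers, x is the direction in which the jaws open and shut, and the axes are right-handed (so a half turn about z gives the same grasp; the last joint's range is limited). The gripper opens to 88 mm and grips with 3 to 60 N. Pads are 20 mm wide; open, the fingers measure 115 mm over their backs; the gripper's body (75 mm by 178 mm) begins 61 mm behind the grasp point.
Start: joints at [1.214, 0.477, 0.022, 1.555, -0.011, 1.109, -0.083], TCP at [0.166, -0.654, 0.223] pointing down, gripper open.
Joint ranges: [-2.96, 2.96], [-0.34, 2.1], [-1.41, 1.46], [0.24, 2.44], [-1.37, 4.51], [0.17, 1.92], [-2.96, 2.96]. Speed limits (rad/s): [2.39, 2.39, 3.14, 3.14, 3.14, 3.14, 3.14].

INTERFACE

Orientations are given as a unit quaternion [w, x, y, z].
In Python, from cell import get_obs, camera, hand_in gives the robot as it stands.
- The arm moves only by the shell command python3 -m creep 'ROWS' [FORCE]. ROWS is a JSON object of lists of equal length, an entry for each row: "translation": the shift along the world's x, y, z in m, a list of three; "angular": the turn, a rotation vector about the world's x, y, z in rad, a list of three; "hand": the finger opening in m, from 0 to 0.0878. A call has 1 to 5 rows; each row shifts and turns the commanded pose from where the row before left it; what a row does not reach is not made up. A row lasts 1/12 s, in which the tool goes at most 41.7 mm and 7.16 degrees, less where a joint would pass 70% of its speed; a pose out of reach is approached as far as the arm can. A call with a gripper value outside its range is refused whole. The fingers move at their own pace and stop on an object; FORCE is the grip in N (left out, the last holds). Time passes only in rows, so rows that do not move let the fingers close. It gives the time, the measured TCP pose, the force and the opening at its end, in the units of the state.
- get_obs(): the state, without advancing time (a new reading comes with each control period).
- camera(name): name is "side" or "top" or "wrist"; returns a dict with "color" (384x512x3 uint8, red, green, blue), "range_z" (384x512 float32, m along the optical axis (not along the pixel's ray), 0 where there is no reading), "vfov" (degrees; the focal length in pixels is half the picture's height over the tangent of half this angle, whatever the lens; pixels are square), "cx", "cy" (the principal point, pixels), "cam_to_world" (4x4, takes a point from camera to world coordinates). Camera axes: x right, y down, z forward; pixel columns grow to the right and rows downward; lengths in m; the calibration is good to about 2 mm. A picture is of the moment at which its call begins.
- hand_in(): hands the job in, once; it reports no verdict.
The state is a dict: "time_s": time; "qpos": joint angles; "qd": joint speeds; "effort": joint torques, N m; "tool_pos": TCP position; "ee_rot": TCP orientation; "ft_force": force on the tool from outside, world axes, zero at the start; "ft_torque": the same for the moment, N m; "opening": opening from 0.0 (shut) to 1.0 (fully open).
Only numpy, scipy, OpenCV 4.12 (cv2) and the standard library are available. Lean on these libraries where they do the work, as an engineer would, in place of code of your own. Each camera call takes 0.05 s, during which the arm holds its last target.

## Working session

There is one attempt and no reset: what is moved stays moved. The work goes in short steps, Python scripts to look and compute and a shell command to move; the robot and the scene stay as the last step left them, time stands still between calls to the robot, and variables do not carry over. Pictures are saved under pics/ and viewed, and the job is handed in when it is done.

```bash
mkdir -p pics; ls; cat > h.py <<'E'
import numpy as np, cv2
from cell import get_obs, camera, hand_in
def snap(name, f):
    c=camera(name); cv2.imwrite('pics/'+f+'.png', c['color'][:,:,::-1]); np.savez('pics/'+f+'.npz', **c); return c
def load(f): return dict(np.load('pics/'+f+'.npz'))
def foc(c): return c['color'].shape[0]/2/np.tan(np.radians(float(c['vfov']))/2)
def ray(c,u,v):
    T=np.array(c['cam_to_world']); d=np.array([(u-c['cx'])/foc(c),(v-c['cy'])/foc(c),1.0]); return T[:3,3],T[:3,:3]@d
def onz(c,u,v,z):
    o,d=ray(c,u,v); return o+d*(z-o[2])/d[2]
def cloud(c):
    h,w=c['range_z'].shape; v,u=np.mgrid[:h,:w]; z=c['range_z']
    P=np.stack([(u-c['cx'])/foc(c)*z,(v-c['cy'])/foc(c)*z,z],-1); T=np.array(c['cam_to_world'])
    return P@T[:3,:3].T+T[:3,3]
def proj(c,p):
    T=np.array(c['cam_to_world']); q=T[:3,:3].T@(np.array(p)-T[:3,3]); return q[:2]/q[2]*foc(c)+[c['cx'],c['cy']]
E
python3 - <<'E'
from h import *
for n in ['top','side','wrist']: c=snap(n,n+'0'); print(n,c['vfov'],c['cx'],c['cy'],np.round(c['cam_to_world'],3).tolist())
print(get_obs())
E
```

```text
pics
top 56.136672591466194 254.59267055831913 190.9516865038258 [[0.017, -0.998, 0.068, 0.507], [-1.0, -0.017, -0.01, -0.004], [0.011, -0.068, -0.998, 1.279], [0.0, 0.0, 0.0, 1.0]]
side 50.598180285143826 254.4532214921831 195.9242628606791 [[-0.806, -0.439, 0.397, 0.119], [-0.592, 0.58, -0.559, 0.65], [0.015, -0.686, -0.728, 0.965], [0.0, 0.0, 0.0, 1.0]]
wrist 58.39517247266111 250.2382220359959 192.46778214920445 [[0.246, -0.931, -0.271, 0.241], [-0.969, -0.237, -0.067, -0.635], [-0.002, 0.279, -0.96, 0.385], [0.0, 0.0, 0.0, 1.0]]
{'time_s': 0.15, 'qpos': array([ 1.21390796,  0.47761754,  0.02235574,  1.55614244, -0.01149721,
        1.10929515, -0.08309206]), 'qd': array([ 0.00126886, -0.00242525, -0.00079951, -0.00295263, -0.00117165,
       -0.00014124, -0.00013219]), 'effort': array([ 2.98133251e-03, -5.83287013e+01,  1.53678998e+00, -2.72876036e+01,
       -5.41787921e-02,  1.44181988e-02,  8.10358210e-05]), 'tool_pos': array([ 0.16609099, -0.65380666,  0.22193493]), 'ee_rot': array([-3.69449336e-04,  7.89382163e-01, -6.13901748e-01, -5.55437037e-04]), 'ft_force': array([-0.03938149,  0.33142248, -0.06914765]), 'ft_torque': array([-0.04903096,  0.01206921, -0.03353155]), 'opening': 1.0029005787493672}
```

View pics/top0.png

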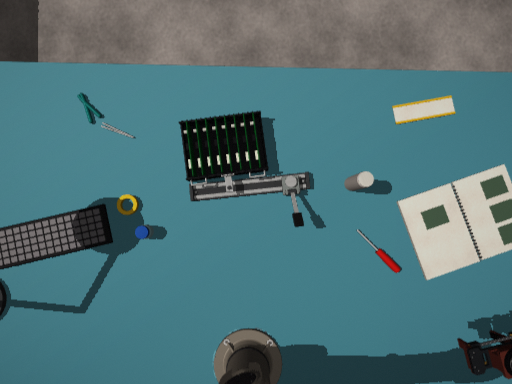

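View pics/side0.png

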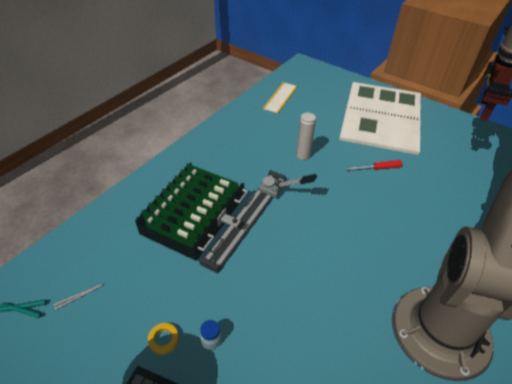

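Top view: the jack saddle is at about (291,183), the grip at (297,219), the lug at about (229,184), and the can at (360,181). I'll zoom in.

```bash
python3 - <<'E'
from h import *
c=load('top0'); im=c['color'][100:240,170:320,::-1]; cv2.imwrite('pics/top0z.png',cv2.resize(im,None,fx=5,fy=4.0*5/4*0.8,interpolation=cv2.INTER_CUBIC))
c=load('side0'); im=c['color'][155:275,190:330,::-1]; cv2.imwrite('pics/side0z.png',cv2.resize(im,None,fx=5,fy=5,interpolation=cv2.INTER_CUBIC))
E
```

```text
(no output)
```

View pics/top0z.png

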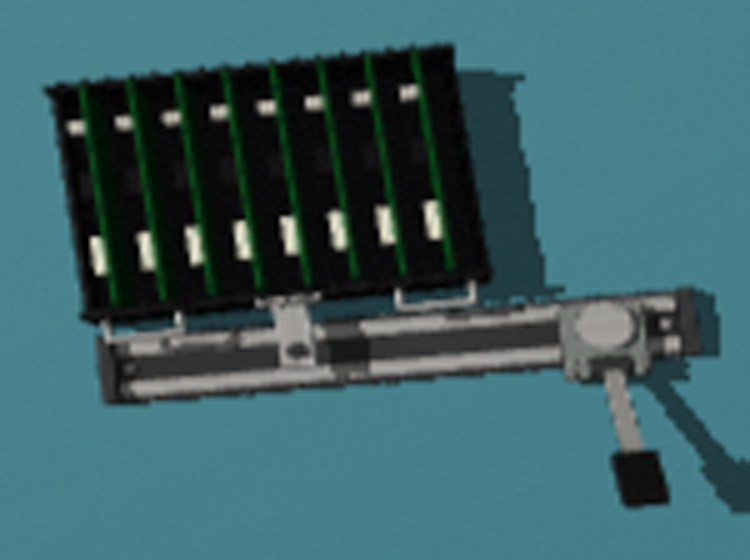

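View pics/side0z.png

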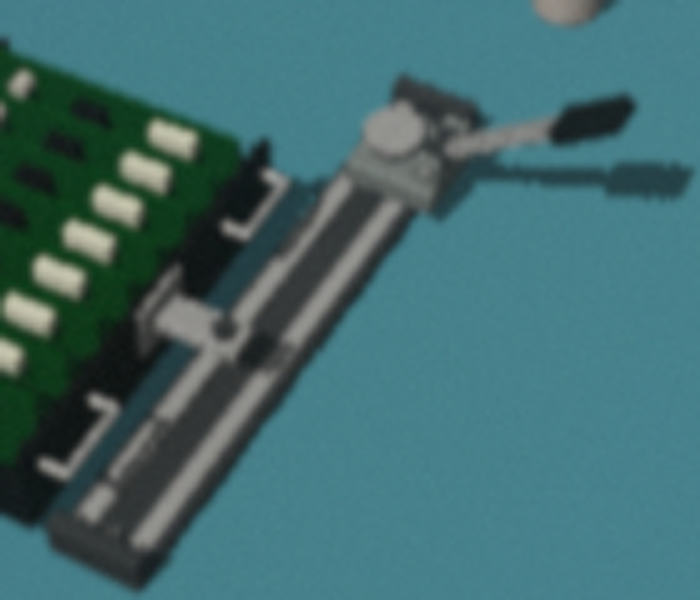

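```bash
python3 - <<'E'
from h import *
c=load('top0'); P=cloud(c)
def tp(x,y): return 170+(x+.5)/5-.5, 100+(y+.5)/4-.5
for n,(x,y),z in [('bolt',(298,349),.068),('saddle',(605,324),.046),('grip',(640,478),.118),('stopL',(110,372),.028),('stopR',(686,321),.028)]:
    u,v=tp(x,y); print('top',n,np.round([u,v],1),np.round(onz(c,u,v,z),4), np.round(P[int(round(v)),int(round(u))],4))
s=load('side0')
def sp(x,y): return 190+(x+.5)/5-.5, 155+(y+.5)/5-.5
Ps=cloud(s)
for n,(x,y),z in [('bolt',(225,328),.068),('saddle',(394,132),.046),('grip',(595,117),.118)]:
    u,v=sp(x,y); print('side',n,np.round(onz(s,u,v,z),4), np.round(Ps[int(round(v)),int(round(u))],4))
# rail direction from stop tops, cloud-based fit
L=onz(c,*tp(110,372),.028); R=onz(c,*tp(686,321),.028); d=L-R; print('len',np.linalg.norm(d),'yaw',np.arctan2(-d[0],d[1]))
# cloud rail: points z 5..40mm within box
for cc,Q in ((c,P),(s,Ps)):
    m=(Q[...,2]>.006)&(Q[...,2]<.018)&(abs(Q[...,1]-(L+R)[1]/2)<.3)&(abs(Q[...,0]-(L+R)[0]/2)<.07)
    pts=Q[m][:,:2].astype(np.float32); r=cv2.minAreaRect(pts); print(m.sum(),r)
E
```

```text
top bolt [229.2 186.9] [0.6011 0.0707 0.068 ] [0.6004 0.0712 0.0703]
top saddle [290.6 180.6] [ 0.6281 -0.1387  0.046 ] [ 0.6266 -0.1398  0.0484]
top grip [297.6 219.1] [ 0.4969 -0.1546  0.118 ] [ 0.4974 -0.155   0.1249]
top stopL [191.6 192.6] [0.5818 0.2033 0.028 ] [0.5806 0.202  0.0273]
top stopR [306.8 179.9] [ 0.6335 -0.1973  0.028 ] [ 0.6328 -0.1976  0.0308]
side bolt [0.5969 0.073  0.068 ] [0.594  0.0747 0.0725]
side saddle [ 0.6234 -0.1357  0.046 ] [ 0.6245 -0.135   0.0458]
side grip [ 0.4951 -0.1575  0.118 ] [ 0.4875 -0.1438  0.133 ]
len 0.40390430639470637 yaw 0.12821267764982316
1676 ((0.6081620454788208, 0.004463076591491699), (0.13782241940498352, 0.595586895942688), 0.08178962022066116)
1670 ((0.6057353019714355, 0.0028623640537261963), (0.594554603099823, 0.13580743968486786), 89.0685043334961)
```

```bash
python3 -m creep '{"translation":[[0.016,0.025,0],[0.016,0.025,0],[0.016,0.025,0],[0.016,0.025,0],[0.016,0.025,0]],"angular":[[0,0,-0.06],[0,0,-0.06],[0,0,0],[0,0,0],[0,0,0]],"hand":[0.07,0.07,0.07,0.07,0.07]}' 20
```

```text
time_s: 0.57
tool_pos: [0.2467, -0.5278, 0.2224]
ee_rot: [-0.0, 0.751, -0.66, -0.0]
ft_force: [0.5, 0.3, 0.1]
opening: 0.796
```

```bash
python3 -m creep '{"translation":[[0.017,0.025,0],[0.017,0.025,0],[0.017,0.025,0],[0.017,0.025,0],[0.017,0.025,0]],"angular":[[0,0,0],[0,0,0],[0,0,0],[0,0,0],[0,0,0]],"hand":[0.07,0.07,0.07,0.07,0.07]}'
python3 -m creep '{"translation":[[0.017,0.025,0],[0.017,0.025,0],[0.017,0.025,0],[0.017,0.025,0],[0.017,0.025,0]],"angular":[[0,0,0],[0,0,0],[0,0,0],[0,0,0],[0,0,0]],"hand":[0.07,0.07,0.07,0.07,0.07]}'
python3 -m creep '{"translation":[[0.016,0.025,0],[0.016,0.025,0],[0.016,0.025,0],[0.016,0.025,0],[0.015,0.024,0]],"angular":[[0,0,0],[0,0,0],[0,0,0],[0,0,0],[0,0,0]],"hand":[0.07,0.07,0.07,0.07,0.07]}'
python3 - <<'E'
from h import *
c=snap('wrist','w1'); print(get_obs()['tool_pos'], proj(c,[.4965,-.154,.118]), np.round(c['cam_to_world'],3).tolist())
E
```

```text
time_s: 0.98
tool_pos: [0.3317, -0.4028, 0.2225]
ee_rot: [0.0, 0.751, -0.66, -0.0]
ft_force: [0.7, -0.7, -0.6]
opening: 0.8
time_s: 1.4
tool_pos: [0.4166, -0.2779, 0.2226]
ee_rot: [0.0, 0.751, -0.66, -0.0]
ft_force: [-0.7, -0.2, -1.3]
opening: 0.797
time_s: 1.82
tool_pos: [0.4958, -0.1537, 0.2226]
ee_rot: [0.0, 0.751, -0.66, -0.0]
ft_force: [-0.1, 1.2, -0.5]
opening: 0.797
[ 0.49888889 -0.14771313  0.22284113] [250.75187775 190.81545069] [[0.129, -0.952, -0.277, 0.572], [-0.992, -0.124, -0.036, -0.144], [-0.0, 0.279, -0.96, 0.386], [0.0, 0.0, 0.0, 1.0]]
```

View pics/w1.png

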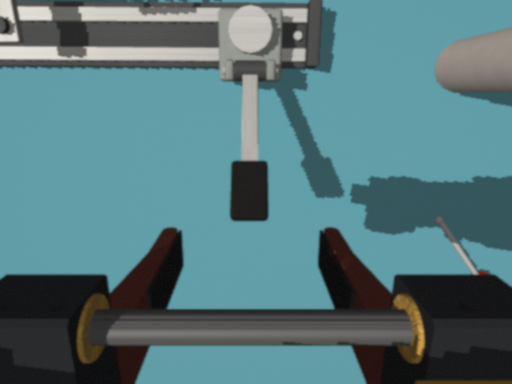

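```bash
python3 - <<'E'
from h import *
c=load('w1')
print('grip',onz(c,249,190,.125),'saddle',onz(c,250,29,.046))
E
python3 -m creep '{"translation":[[0,0,-0.03],[0,0,-0.03],[0,0,-0.03],[0,0,-0.028],[0,0,0]],"angular":[[0,0,0],[0,0,0],[0,0,0],[0,0,0],[0,0,0]],"hand":[0.07,0.07,0.07,0.07,0.07]}'
```

```text
grip [ 0.49896658 -0.15227837  0.125     ] saddle [ 0.62698434 -0.13640346  0.046     ]
time_s: 2.28
tool_pos: [0.4912, -0.1546, 0.0999]
ee_rot: [0.002, 0.751, -0.66, -0.004]
ft_force: [0.1, 0.4, 1.1]
opening: 0.797
```

```bash
python3 -m creep '{"translation":[[0.001,0.001,0],[0,0,0],[0,0,0],[0,0,0],[0,0,0]],"angular":[[0,0,0],[0,0,0],[0,0,0],[0,0,0],[0,0,0]],"hand":[0.02,0.02,0.02,0.02,0.02]}' 20
python3 -m creep '{"translation":[[0,0,0],[0,0,0],[0,0,0]],"angular":[[0,0,0],[0,0,0],[0,0,0]],"hand":[0.02,0.02,0.02]}' 20
python3 - <<'E'
from h import *
c=snap('wrist','w2'); snap('side','s2');print(get_obs()['tool_pos'],get_obs()['opening']*.0878)
E
```

```text
time_s: 2.7
tool_pos: [0.4971, -0.1545, 0.106]
ee_rot: [-0.001, 0.751, -0.66, 0.001]
ft_force: [-0.2, -0.0, -0.1]
opening: 0.457
time_s: 2.95
tool_pos: [0.4964, -0.154, 0.1052]
ee_rot: [-0.0, 0.751, -0.66, 0.0]
ft_force: [-1.4, 1.9, 4.1]
opening: 0.338
[ 0.49631209 -0.15403353  0.1050585 ] 0.02953783123721587
```

View pics/w2.png

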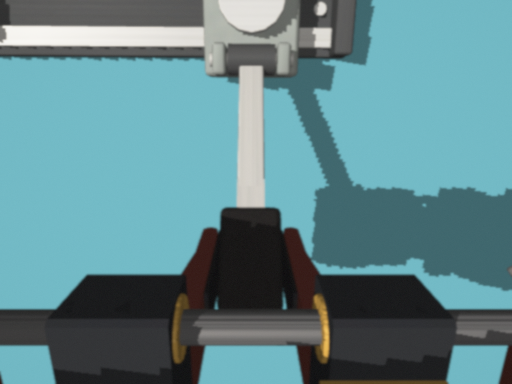

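The paddle is pinched at 30 mm opening, with its centre at about (250,260). Now I'll slide it along the rail.

```bash
python3 -m creep '{"translation":[[-0.0013,0.01,0],[-0.0019,0.015,0],[-0.0019,0.015,0],[-0.0019,0.015,0],[-0.0019,0.015,0]],"angular":[[0,0,0],[0,0,0],[0,0,0],[0,0,0],[0,0,0]],"hand":[0.02,0.02,0.02,0.02,0.02]}' 20
python3 -m creep '{"translation":[[-0.0019,0.015,0],[-0.0019,0.015,0],[-0.0019,0.015,0],[-0.0019,0.015,0],[-0.0019,0.015,0]],"angular":[[0,0,0],[0,0,0],[0,0,0],[0,0,0],[0,0,0]],"hand":[0.02,0.02,0.02,0.02,0.02]}'
python3 -m creep '{"translation":[[-0.0019,0.015,0],[-0.0019,0.015,0],[-0.0013,0.01,0],[0,0,0],[0,0,0]],"angular":[[0,0,0],[0,0,0],[0,0,0],[0,0,0],[0,0,0]],"hand":[0.02,0.02,0.02,0.02,0.02]}'
python3 - <<'E'
from h import *
c=snap('wrist','w3'); snap('side','s3');snap('top','t3');print(get_obs()['tool_pos'],get_obs()['opening']*.0878,get_obs()['ft_force'])
E
```

```text
time_s: 3.47
tool_pos: [0.4879, -0.0851, 0.1051]
ee_rot: [0.0, 0.751, -0.661, 0.001]
ft_force: [0.9, -3.7, 3.0]
opening: 0.34
time_s: 3.88
tool_pos: [0.4785, -0.0098, 0.105]
ee_rot: [-0.0, 0.751, -0.661, 0.001]
ft_force: [0.8, -4.2, 2.5]
opening: 0.339
time_s: 4.3
tool_pos: [0.4733, 0.0321, 0.1049]
ee_rot: [-0.001, 0.752, -0.66, 0.0]
ft_force: [1.2, 3.6, 2.4]
opening: 0.337
[0.47334557 0.03098091 0.10487471] 0.029837203373532586 [2.17148921 2.92659894 3.39135158]
```

View pics/w3.png

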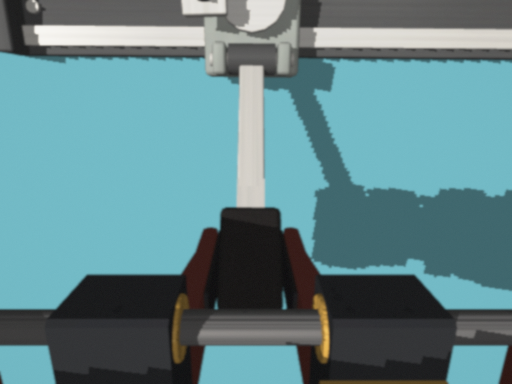

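View pics/s3.png

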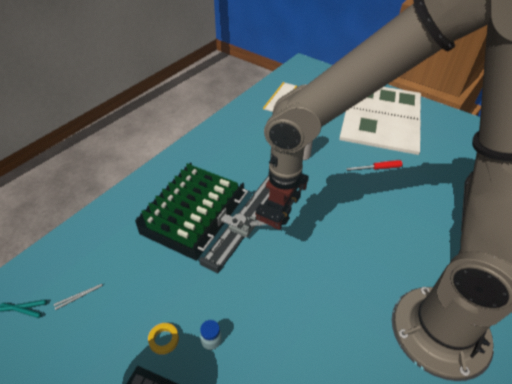

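```bash
python3 - <<'E'
from h import *
c=load('w3'); a=cv2.resize(c['color'][0:90,160:340,::-1],None,fx=4,fy=4,interpolation=cv2.INTER_CUBIC); 
t=load('t3'); b=cv2.resize(t['color'][165:215,205:285,::-1],None,fx=5,fy=5,interpolation=cv2.INTER_CUBIC)
s=load('s3'); d=cv2.resize(s['color'][195:245,210:270,::-1],None,fx=5,fy=5,interpolation=cv2.INTER_CUBIC)
cv=np.zeros((360+250,720,3),np.uint8); cv[:360]=a; cv[360:,:400]=b; cv[360:,410:710]=d
cv2.imwrite('pics/z3.png',cv[:600])
E
```

```text
(no output)
```

View pics/z3.png

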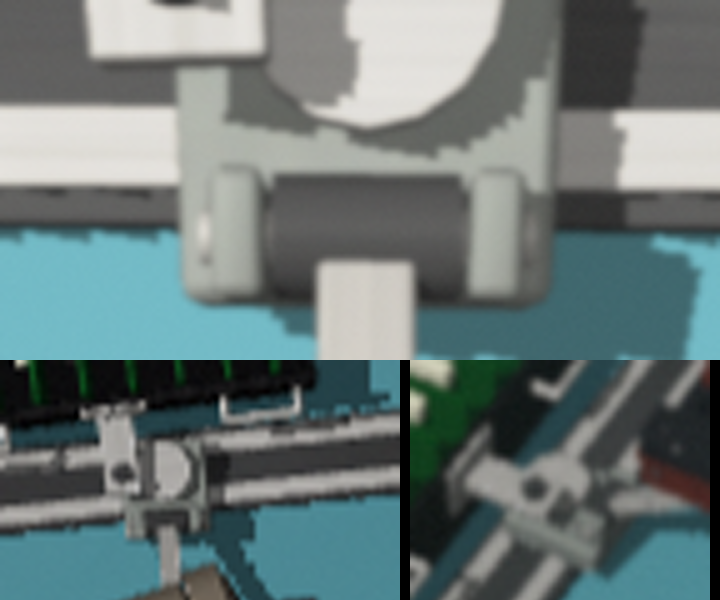

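```bash
python3 - <<'E'
from h import *
y=np.array([-.128,.992]);x=np.array([.992,.128])
c=load('w3')
L=onz(c,204.3,12.5,.063)[:2]; S=onz(c,251.6,32,.046)[:2]
S2=onz(c,251.6,50,.034)[:2]
print(L,S,(L-S)@y,(L-S2)@y,(L-S)@x)
t=load('t3')
tp=lambda a,b:(205+(a+.5)/5-.5,165+(b-360+.5)/5-.5)
B=onz(t,*tp(122,473),.068)[:2]; H=onz(t,*tp(173,468),.046)[:2]; K=onz(t,*tp(166,500),.034)[:2]
print(B,(B-H)@y,(B-K)@y,(B-H)@x)
E
```

```text
[0.58776578 0.07216173] [0.58415104 0.04588319] 0.025605628246025743 0.025659272884598055 0.006949474908640323
[0.5999498  0.07134394] 0.03402985760209249 0.02652459413119462 -0.001414022289801676
```

```bash
python3 -m creep '{"translation":[[-0.0013,0.01,0],[-0.0013,0.01,0],[-0.0007,0.0053,0],[0,0,0],[0,0,0]],"angular":[[0,0,0],[0,0,0],[0,0,0],[0,0,0],[0,0,0]],"hand":[0.02,0.02,0.02,0.02,0.02]}' 20
python3 - <<'E'
from h import *
c=snap('wrist','w4'); s=snap('side','s4');t=snap('top','t4');print(get_obs()['tool_pos'],get_obs()['opening']*.0878,get_obs()['ft_force'])
a=cv2.resize(c['color'][0:90,160:340,::-1],None,fx=4,fy=4,interpolation=cv2.INTER_CUBIC); 
b=cv2.resize(t['color'][165:215,205:285,::-1],None,fx=5,fy=5,interpolation=cv2.INTER_CUBIC)
d=cv2.resize(s['color'][195:245,210:270,::-1],None,fx=5,fy=5,interpolation=cv2.INTER_CUBIC)
cv=np.zeros((360+250,720,3),np.uint8); cv[:360]=a; cv[360:,:400]=b; cv[360:,410:710]=d
cv2.imwrite('pics/z4.png',cv[:600])
E
```

```text
time_s: 4.87
tool_pos: [0.4701, 0.0565, 0.1048]
ee_rot: [-0.001, 0.751, -0.66, 0.0]
ft_force: [4.1, 2.4, 0.0]
opening: 0.336
[0.47009325 0.05647698 0.1048154 ] 0.02977090846767898 [ 5.19051339  2.71254957 -0.38479013]
```

View pics/z4.png

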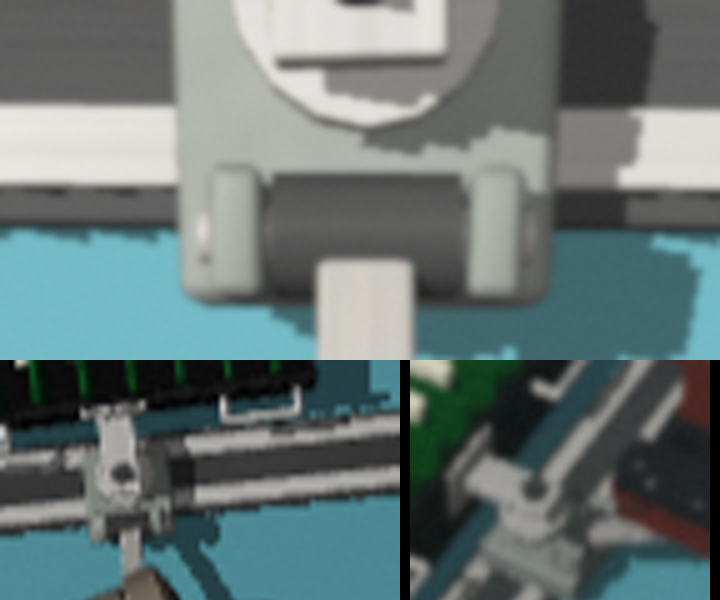

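Saddle centre at zoomed column 366 against lug centre at 361.5, so it's about 0.6 mm short. I'll trim that and do the first stroke along the handle's arc.

```bash
python3 -m creep '{"translation":[[-0.0001,0.0006,0],[-0.0043,-0.0006,-0.0065],[-0.0043,-0.0006,-0.0065],[-0.0034,-0.0004,-0.007],[-0.0034,-0.0004,-0.007]],"angular":[[0,0,0],[0,0,0],[0,0,0],[0,0,0],[0,0,0]],"hand":[0.02,0.02,0.02,0.02,0.02]}' 30
python3 -m creep '{"translation":[[-0.0025,-0.0003,-0.0074],[-0.0024,-0.0003,-0.0074],[-0.0015,-0.0002,-0.0076],[-0.0015,-0.0002,-0.0076],[0,0,0]],"angular":[[0,0,0],[0,0,0],[0,0,0],[0,0,0],[0,0,0]],"hand":[0.02,0.02,0.02,0.02,0.02]}'
python3 -m creep '{"translation":[[-0.0005,-0.0001,-0.0078],[-0.0005,-0.0001,-0.0078],[0,0,-0.002],[0,0,0],[0,0,0]],"angular":[[0,0,0],[0,0,0],[0,0,0],[0,0,0],[0,0,0]],"hand":[0.02,0.02,0.02,0.02,0.02]}'
cat > look.py <<'E'
import sys
from h import *
n=sys.argv[1]
c=snap('wrist','w'+n); s=snap('side','s'+n);t=snap('top','t'+n);o=get_obs();print(o['time_s'],o['tool_pos'],o['opening']*.0878,o['ft_force'])
r=lambda im,f:cv2.resize(im[:,:,::-1],None,fx=f,fy=f,interpolation=cv2.INTER_CUBIC)
cv=np.zeros((600,800,3),np.uint8)
cv[:288,:384]=r(c['color'],.75); cv[:200,390:790]=r(t['color'][165:215,205:305],4); cv[290:590,:500]=r(s['color'][180:255,190:315],4)
cv2.imwrite('pics/z%s.png'%n,cv)
E
python3 look.py 5
```

```text
time_s: 5.43
tool_pos: [0.4534, 0.0545, 0.0777]
ee_rot: [0.0, 0.751, -0.66, -0.0]
ft_force: [0.7, 1.1, 7.3]
opening: 0.341
time_s: 5.85
tool_pos: [0.4442, 0.0533, 0.0467]
ee_rot: [0.001, 0.751, -0.66, -0.001]
ft_force: [-1.0, 1.2, 4.8]
opening: 0.34
time_s: 6.27
tool_pos: [0.4429, 0.0531, 0.0296]
ee_rot: [0.002, 0.751, -0.66, -0.001]
ft_force: [-2.2, 0.8, 7.0]
opening: 0.34
6.4167 [0.44287847 0.0531374  0.02974529] 0.029584433598800926 [-2.35409492  1.58498925  5.58020364]
```

View pics/z5.png

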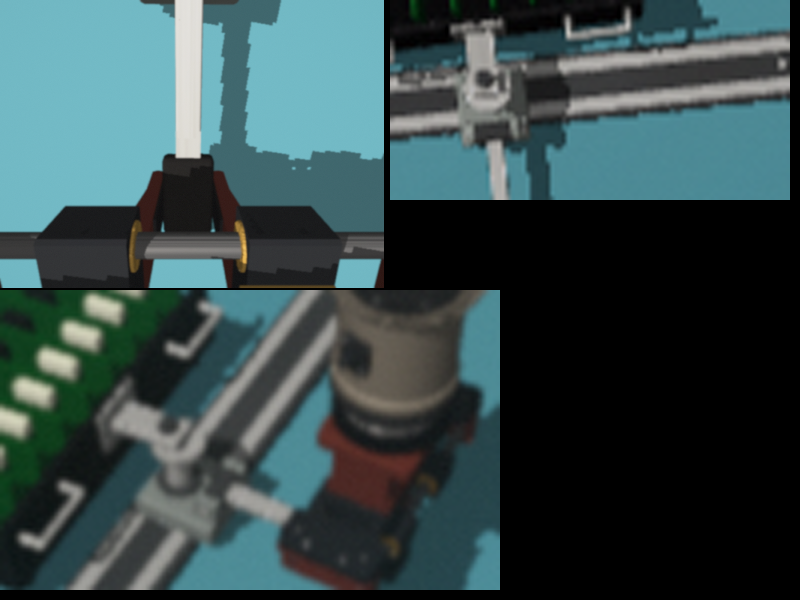

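The saddle is up under the lug and the bar is nearly level. The force doesn't show the stop yet, so I'll press a bit more.

```bash
python3 -m creep '{"translation":[[0,0,-0.003],[0,0,0],[0,0,0]],"angular":[[0,0,0],[0,0,0],[0,0,0]],"hand":[0.02,0.02,0.02]}' 30
python3 -m creep '{"translation":[[0,0,-0.003],[0,0,0],[0,0,0]],"angular":[[0,0,0],[0,0,0],[0,0,0]],"hand":[0.02,0.02,0.02]}' 30
python3 - <<'E'
from h import *
s=load('s5');P=cloud(s)
# lug/bolt/saddle heights near lift point
m=(abs(P[...,0]-.6)<.03)&(abs(P[...,1]-.072)<.03)&(P[...,2]>.03)
print(np.percentile(P[m][:,2],[50,80,95,99]).round(4), load('s5')['range_z'].shape)
s0=cloud(load('s4'));m=(abs(s0[...,0]-.6)<.03)&(abs(s0[...,1]-.072)<.03)&(s0[...,2]>.03);print(np.percentile(s0[m][:,2],[50,80,95,99]).round(4))
E
```

```text
time_s: 6.67
tool_pos: [0.4428, 0.0531, 0.0267]
ee_rot: [0.002, 0.751, -0.66, -0.001]
ft_force: [-3.8, 1.6, 6.0]
opening: 0.339
time_s: 6.92
tool_pos: [0.4429, 0.0531, 0.0241]
ee_rot: [0.002, 0.751, -0.66, -0.001]
ft_force: [-4.3, 0.9, 11.4]
opening: 0.341
[0.0556 0.0883 0.0932 0.097 ] (384, 512)
[0.0492 0.0649 0.069  0.0734]
```

```bash
python3 -m creep '{"translation":[[0,0,-0.003],[0,0,0],[0,0,0]],"angular":[[0,0,0],[0,0,0],[0,0,0]],"hand":[0.02,0.02,0.02]}' 30
python3 look.py 6
python3 - <<'E'
from h import *
P=cloud(load('s6'));m=(abs(P[...,0]-.6)<.03)&(abs(P[...,1]-.072)<.03)&(P[...,2]>.03)
print(np.percentile(P[m][:,2],[50,80,95,99]).round(4))
E
```

```text
time_s: 7.17
tool_pos: [0.4431, 0.0531, 0.022]
ee_rot: [0.002, 0.751, -0.66, -0.001]
ft_force: [-6.6, 0.9, 27.0]
opening: 0.336
7.3167 [0.4430458  0.05313551 0.0219985 ] 0.02996044890666146 [-7.46632652  1.5152575  25.49355973]
[0.0562 0.0906 0.0971 0.0999]
```

View pics/z6.png

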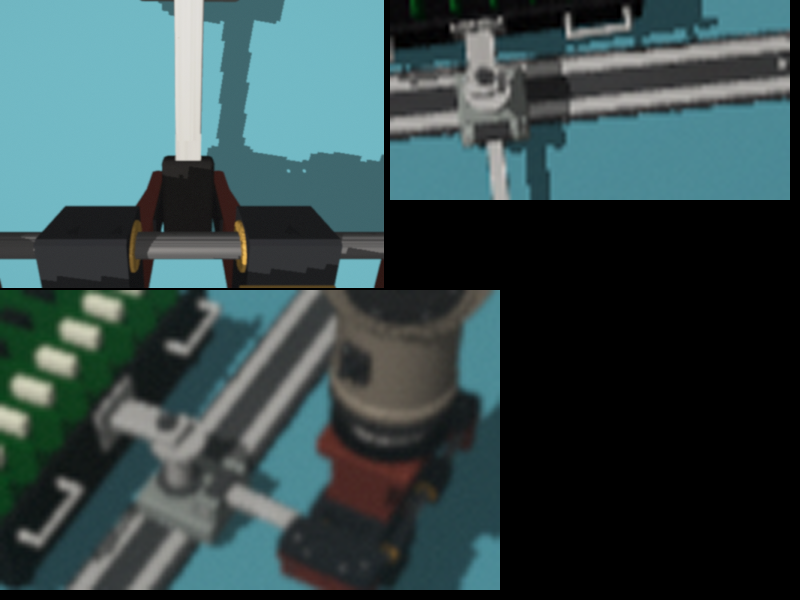

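The stop is reached: 25 N reading, lug raised about 27 mm. Now the full return stroke.

```bash
python3 -m creep '{"translation":[[0,0,0.006],[0,0,0.005],[0.0005,0.0001,0.0078],[0.0005,0.0001,0.0078],[0.0015,0.0002,0.0076]],"angular":[[0,0,0],[0,0,0],[0,0,0],[0,0,0],[0,0,0]],"hand":[0.02,0.02,0.02,0.02,0.02]}' 30
python3 -m creep '{"translation":[[0.0015,0.0002,0.0076],[0.0024,0.0003,0.0074],[0.0025,0.0003,0.0074],[0.0034,0.0004,0.007],[0.0034,0.0004,0.007]],"angular":[[0,0,0],[0,0,0],[0,0,0],[0,0,0],[0,0,0]],"hand":[0.02,0.02,0.02,0.02,0.02]}'
python3 -m creep '{"translation":[[0.0043,0.0006,0.0065],[0.0043,0.0006,0.0065],[0,0,0],[0,0,0],[0,0,0]],"angular":[[0,0,0],[0,0,0],[0,0,0],[0,0,0],[0,0,0]],"hand":[0.02,0.02,0.02,0.02,0.02]}'
python3 look.py 7
```

```text
time_s: 7.73
tool_pos: [0.4476, 0.0538, 0.056]
ee_rot: [-0.0, 0.751, -0.66, 0.0]
ft_force: [3.3, 1.3, 0.0]
opening: 0.335
time_s: 8.15
tool_pos: [0.4618, 0.0555, 0.0924]
ee_rot: [-0.001, 0.751, -0.66, 0.0]
ft_force: [7.2, 2.0, -6.9]
opening: 0.334
time_s: 8.57
tool_pos: [0.4669, 0.0561, 0.1029]
ee_rot: [0.002, 0.751, -0.66, -0.002]
ft_force: [3.3, 2.0, -23.1]
opening: 0.34
8.7167 [0.46710395 0.05615279 0.10307298] 0.029737138698610693 [  2.76890225   1.89581131 -27.63790226]
```

View pics/z7.png

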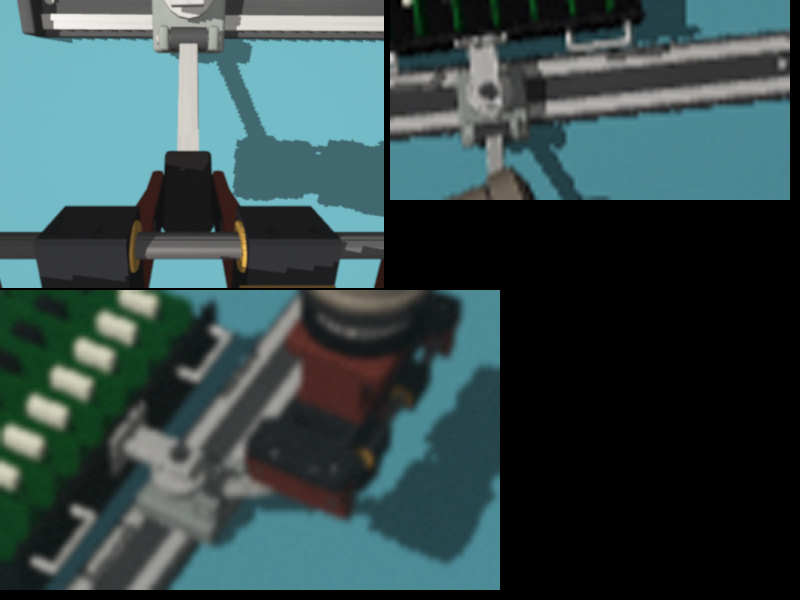

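The handle is hard against its upper stop (−28 N). I'll release briefly to let everything settle and check centring.

```bash
python3 -m creep '{"translation":[[0,0,-0.002],[0,0,-0.001],[0,0,0],[0,0,0],[0,0,0]],"angular":[[0,0,0],[0,0,0],[0,0,0],[0,0,0],[0,0,0]],"hand":[0.02,0.045,0.045,0.045,0.045]}' 30
python3 -m creep '{"translation":[[0,0,0],[0,0,0],[0,0,0],[0,0,0],[0,0,0]],"angular":[[0,0,0],[0,0,0],[0,0,0],[0,0,0],[0,0,0]],"hand":[0.045,0.045,0.045,0.045,0.045]}' 
python3 - <<'E'
from h import *
c=snap('wrist','w8');o=get_obs();print(o['time_s'],o['tool_pos'],o['ft_force'],o['opening']*.0878)
s=snap('side','s8');P=cloud(s);m=(abs(P[...,0]-.6)<.03)&(abs(P[...,1]-.072)<.03)&(P[...,2]>.03)
print(np.percentile(P[m][:,2],[50,80,95,99]).round(4))
cv=np.zeros((600,720,3),np.uint8)
cv[:360]=cv2.resize(c['color'][0:90,160:340,::-1],None,fx=4,fy=4,interpolation=cv2.INTER_CUBIC)
cv[365:590,:300]=cv2.resize(c['color'][:,:,::-1],(300,225))
cv[365:590,310:685]=cv2.resize(s['color'][180:255,190:315,::-1],None,fx=3,fy=3)
cv2.imwrite('pics/z8.png',cv)
E
```

```text
time_s: 9.13
tool_pos: [0.4707, 0.0568, 0.1029]
ee_rot: [-0.001, 0.751, -0.66, 0.001]
ft_force: [0.1, -0.1, 1.5]
opening: 0.511
time_s: 9.55
tool_pos: [0.4694, 0.0567, 0.1017]
ee_rot: [-0.0, 0.751, -0.66, 0.0]
ft_force: [0.1, 0.5, 0.1]
opening: 0.513
9.6 [0.46931994 0.05669393 0.10167159] [-0.5665188   0.17377811 -0.78028295] 0.044871723501969385
[0.0483 0.0648 0.0687 0.0725]
```

View pics/z8.png

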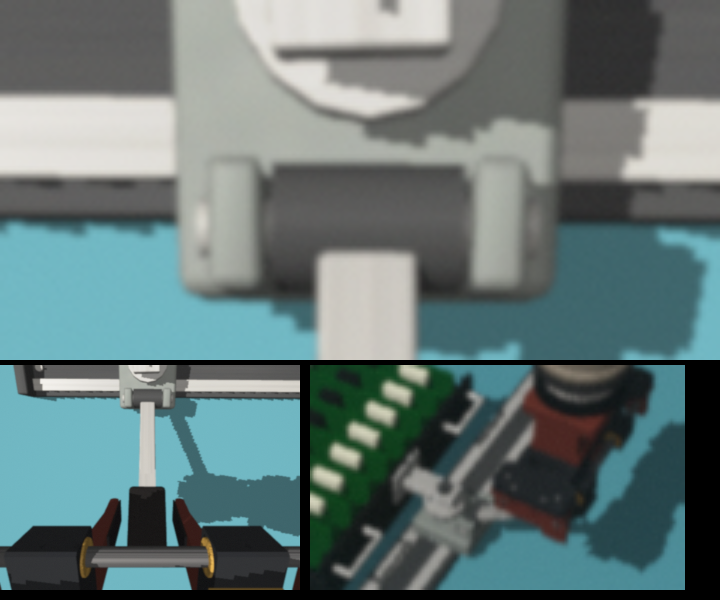

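Released: the bolt height is back at its starting value (0.0687), so the rack is on its feet. Lug centre is at column 364 and saddle at 368, about 0.6 mm off. I'll regrip and do the second stroke.

```bash
python3 -m creep '{"translation":[[0,0,0.001],[0,0,0],[0,0,0],[0,0,0],[0,0,0]],"angular":[[0,0,0],[0,0,0],[0,0,0],[0,0,0],[0,0,0]],"hand":[0.02,0.02,0.02,0.02,0.02]}' 30
python3 -m creep '{"translation":[[0,0.0005,0],[-0.0043,-0.0006,-0.0065],[-0.0043,-0.0006,-0.0065],[-0.0034,-0.0004,-0.007],[-0.0034,-0.0004,-0.007]],"angular":[[0,0,0],[0,0,0],[0,0,0],[0,0,0],[0,0,0]],"hand":[0.02,0.02,0.02,0.02,0.02]}' 30
python3 -m creep '{"translation":[[-0.0025,-0.0003,-0.0074],[-0.0024,-0.0003,-0.0074],[-0.0015,-0.0002,-0.0076],[-0.0015,-0.0002,-0.0076],[0,0,0]],"angular":[[0,0,0],[0,0,0],[0,0,0],[0,0,0],[0,0,0]],"hand":[0.02,0.02,0.02,0.02,0.02]}'
python3 -m creep '{"translation":[[-0.0005,-0.0001,-0.0078],[-0.0005,-0.0001,-0.0078],[0,0,-0.002],[0,0,-0.002],[0,0,0]],"angular":[[0,0,0],[0,0,0],[0,0,0],[0,0,0],[0,0,0]],"hand":[0.02,0.02,0.02,0.02,0.02]}'
```

```text
time_s: 10.07
tool_pos: [0.4694, 0.0566, 0.1027]
ee_rot: [-0.0, 0.751, -0.66, 0.0]
ft_force: [0.8, -0.1, 0.4]
opening: 0.338
time_s: 10.48
tool_pos: [0.4545, 0.0548, 0.0761]
ee_rot: [-0.0, 0.751, -0.66, 0.001]
ft_force: [-1.1, -1.2, 8.9]
opening: 0.338
time_s: 10.9
tool_pos: [0.4457, 0.0537, 0.0451]
ee_rot: [0.0, 0.751, -0.66, -0.0]
ft_force: [-0.2, -2.0, 5.7]
opening: 0.338
time_s: 11.32
tool_pos: [0.4443, 0.0536, 0.0259]
ee_rot: [0.001, 0.751, -0.66, -0.0]
ft_force: [-2.1, -2.0, 7.3]
opening: 0.34
```

```bash
python3 -m creep '{"translation":[[0,0,-0.003],[0,0,0],[0,0,0]],"angular":[[0,0,0],[0,0,0],[0,0,0]],"hand":[0.02,0.02,0.02]}' 30
python3 -m creep '{"translation":[[0,0,-0.002],[0,0,0],[0,0,0]],"angular":[[0,0,0],[0,0,0],[0,0,0]],"hand":[0.02,0.02,0.02]}' 30
```

```text
time_s: 11.57
tool_pos: [0.4443, 0.0536, 0.0231]
ee_rot: [0.001, 0.751, -0.66, -0.0]
ft_force: [-3.6, -1.7, 5.9]
opening: 0.335
time_s: 11.82
tool_pos: [0.4443, 0.0535, 0.0213]
ee_rot: [0.001, 0.751, -0.66, -0.0]
ft_force: [-3.3, -1.2, 8.9]
opening: 0.343
```

```bash
python3 -m creep '{"translation":[[0,0,-0.002],[0,0,0],[0,0,0]],"angular":[[0,0,0],[0,0,0],[0,0,0]],"hand":[0.02,0.02,0.02]}' 30
python3 -m creep '{"translation":[[0,0,-0.001],[0,0,0],[0,0,0],[0,0,0],[0,0,0]],"angular":[[0,0,0],[0,0,0],[0,0,0],[0,0,0],[0,0,0]],"hand":[0.02,0.02,0.02,0.02,0.02]}' 30
python3 look.py 9
python3 - <<'E'
from h import *
P=cloud(load('s9'));m=(abs(P[...,0]-.6)<.03)&(abs(P[...,1]-.072)<.03)&(P[...,2]>.03)
print(np.percentile(P[m][:,2],[50,80,95,99]).round(4))
E
```

```text
time_s: 12.07
tool_pos: [0.4445, 0.0536, 0.02]
ee_rot: [0.001, 0.751, -0.66, 0.0]
ft_force: [-7.0, -1.7, 19.2]
opening: 0.339
time_s: 12.48
tool_pos: [0.4444, 0.0535, 0.0194]
ee_rot: [0.001, 0.751, -0.66, 0.0]
ft_force: [-8.2, -1.9, 25.6]
opening: 0.343
12.6333 [0.44449706 0.05354085 0.01936113] 0.029675603153024477 [-7.83552957 -2.13475193 24.98230983]
[0.0557 0.0907 0.0972 0.1007]
```

View pics/z9.png

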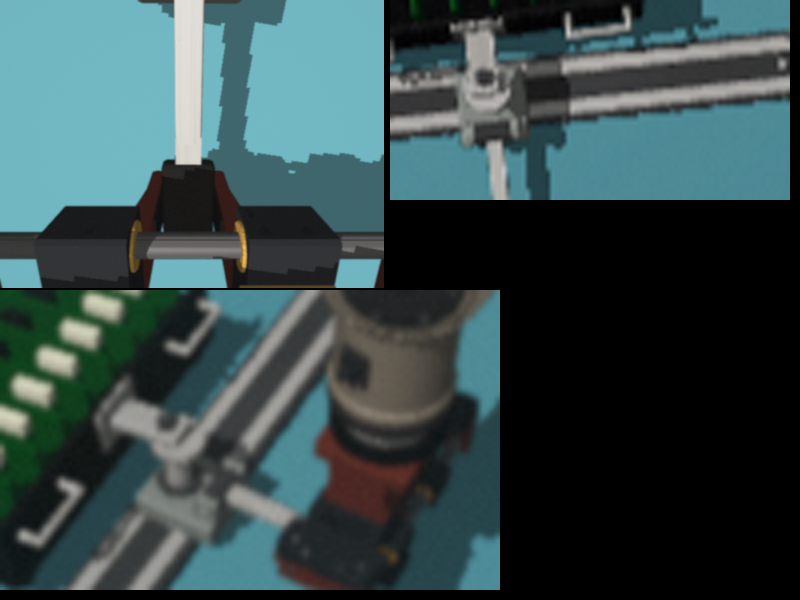

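The handle is held at its stop with a steady 25 N, and the lug is raised to the same height as in the first stroke. Handing in.

```bash
python3 -c "
from cell import *
print(hand_in())"
```

```text
the job is handed in; nothing more can be done
None
```

The job is handed in, with the handle held fully down and the front of the rack jacked up on the saddle. Total time was about 12.7 s.

- **Slide:** I pinched the handle's paddle and slid the jack about 21 cm along the rail. After the trial stroke, the saddle's centre was about 0.6 mm from the lug's along the rail, and I trimmed about 0.5 mm more before the second stroke. I did not re-measure that offset under load.
- **Trial stroke:** The handle went down to its stop (25–27 N on the wrist), lifting the lug about 28 mm. I then brought it fully up against its top stop, pulling with about 28 N, and let go. The bolt on the lug returned to its starting height (68.7 mm against 69.0 mm before), so the rack was back on its feet.
- **Second stroke:** The handle is down at its stop again, at a steady 25 N or so, with the lug at the same height as in the trial stroke (97 mm).

The views of the work area showed no sign of the arm touching the rack, and its path stayed clear of the other items. I did not measure the other items again at the end. None of my checks failed. In one top-view estimate during the slide, the saddle was partly hidden and the remaining distance came out 8 mm too long. I used the wrist camera's figure instead, and the later views agreed with it.

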